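Drop the sheeter's star handwheels home and lock them

TASK

The two star handwheels of the dough sheeter's adjuster box have been slipped onto their shafts but are caught on top of the shaft keys. Turn each wheel until its slots meet the keys and it drops fully home, and only after both are down press the front end of the little rocker between them all the way down, so that its locking bar tips up between the wheels and stays there. Do not knock over the blue tin or the flour shaker.

Things in the scene. Friction and masses are not known exactly. Their poses are not given: they have to be found in the camera images.
- adjuster: Grey metal box with aluminium top, fixed to the table, 220 x 340 x 45 mm high, reaching 120 mm to the front and 100 mm to the back of its origin. Origin at table height under the midpoint between the two shafts; x to the back, y to its left, z up. Shafts at y = +115 and -115 mm. A loose binder clip lies on its rear edge (ignore it).
- left_shaft: Fixed upright steel shaft, left; it does not turn. Origin on its axis at table height. A 26 mm pin, top at 100 mm. Up to 75 mm it carries three radial keys 12 mm wide, reaching 24 mm from the axis, at 0, 120, 240 degrees from this frame's x axis (about z up). Seat: a 60 mm boss, top at 57 mm. Dark strips on the box top, 33 to 59 mm from the axis, point out along the keys.
- right_shaft: The same shaft at the right end of the box; keys again at 0, 120 and 240 degrees from this frame's x axis.
- left_wheel_center (a point): Centre of the hub, half-way up, of the loose black handwheel on the left shaft (0.3 kg). Hub 68 mm across, 34 mm high. Three arms 20 mm wide, 16 mm thick, mid-thickness level with this point, round ends 26 mm across and 18 mm thick, reaching 85 mm from the axis, at 0, 120, 240 degrees from this frame's x axis. Bore 29 mm with three slots 16 mm wide, one in line with each arm.
- right_wheel_center (a point): The same of the identical wheel on the right shaft. Each wheel turns freely on its pin. Caught on the keys this point is 92 mm above the table. With an arm in line with a key (any arm, any key, within about 5 degrees) the wheel drops 18 mm by its weight, to 74 mm, and then turns no further; turning either way reaches a key.
- rocker (a joint): Tilt of the rocker between the wheels, rad: about 0 at the start (front end up, locking bar down), 0.4 at its stop (front end fully down, bar up). It is stiff: about 5 N on the pad moves it, and it stays where it is left.
- rocker_pad (a point): Middle of the top of the rubber press pad, 24 x 34 mm, on the rocker's front end, 90 mm in front of the line of the shafts, midway between them. At the start about 85 mm above the table; goes down about 19 mm when fully pressed. Pivot 46 mm behind it, 68 mm high, along the box's y axis, between two brackets 77 mm high.
- tin: Loose plain blue tin, 68 mm diameter, 87 mm high, on the table at the right; origin under its middle. A bystander.
- flour: Loose steel flour shaker, 67 mm diameter, 110 mm high, on the table at the left; origin under its middle. A bystander.
Things that resemble listed ones, but are neither listed nor needed, are in the scene too. What is shaped like the part that bears right_wheel_center but green is not meant.

How it is judged (in metres and radians):
On the way, in this order (a step that is already met when the one before it is completed fails the run):
1. both handwheels have dropped fully home on their shafts while the rocker is still unpressed (z of each of left_wheel_center, right_wheel_center in the frame of adjuster below 0.0775 m and horizontal distance between left_wheel_center and left_shaft below 0.006 m and horizontal distance between right_wheel_center and right_shaft below 0.006 m and value of joint rocker below 0.2 rad), for 0.2 s.
2. the rocker's front end is pressed fully down, its locking bar up (value of joint rocker above 0.34 rad), for 0.2 s.
At the end, for the whole second after the job is handed in: Both wheels sit level (within 0.08 rad) and fully down on their own shafts (centre less than 77.5 mm above the table and within 6 mm of the axis), and the rocker is tipped to more than 0.34 of its 0.40 rad, having been pressed only after both wheels were down (z of each of left_wheel_center, right_wheel_center in the frame of adjuster below 0.0775 m and horizontal distance between left_wheel_center and left_shaft below 0.006 m and horizontal distance between right_wheel_center and right_shaft below 0.006 m and angle between each of left_wheel_center, right_wheel_center's own z axis and vertical below 0.08 rad and value of joint rocker above 0.34 rad); the robot touches nothing.
It fails at once if the blue tin or the flour shaker is knocked over (angle between any of tin, flour's own z axis and vertical above 0.6 rad).
It also fails if it takes over 54 s, if anything falls off the work surface, if the arm or the gripper's body presses on something with over 40 N, if the wrist force passes 120 N, or if a joint passes its speed limit or range.

ROBOT

A 7-joint arm with a two-finger parallel gripper is mounted at the origin on a cart in front of the work surface, level with it; the furniture and walls round the work are solid. World frame = base frame: x ahead of the robot, y to its left, z up, the work surface at z = 0. Lengths are in m, angles in degrees, forces in N, time in s.
With the tool pointing down it reaches from about 0.4 to 0.9 m from the base axis. Payload 5.5 kg.
Tool frame: the origin (TCP) lies on the mounting face of the last link; the fingertips stand 178 mm ahead of it and the grasp point (between the pads) lies 159 mm ahead of it; x points along the fingers, y is the direction in which the jaws open and shut, and the axes are right-handed (so a half turn about x gives the same grasp; the last joint's range is limited). The gripper opens to 92 mm and grips with 3 to 60 N. Pads are 19 mm wide; open, the fingers measure 130 mm over their backs; the gripper's body (75 mm by 190 mm) begins 47 mm behind the grasp point.
Start: joints at [-60.092, 28.699, -24.465, 88.831, 12.651, 65.22, -12.049], TCP at [0.166, 0.628, 0.405] pointing down, gripper open.
Joint ranges: [-164.97, 164.97], [-17.58, 116.51], [-87.97, 89.64], [11.32, 138.91], [-80.73, 260.73], [10.89, 115.49], [-147.41, 147.41]. Speed limits (degrees/s): [147.25, 147.25, 180, 180, 180, 180, 180].

INTERFACE

Orientations are given as a 3x3 rotation matrix whose columns are the frame's x, y, z axes.
In Python, from rig import arm gives the robot as it stands. The module is installed in compiled form; this text tells all that it offers.
- The arm moves only by the tool send_rows, never from a script. Its argument "plan" is a list of rows, each an object with "travel": the shift along the world's x, y, z in mm, a list of three; "yaw": the turn about the world's z in degrees; "claw": the finger opening in mm, from 0 to 91.8. A call has 1 to 12 rows; each row is the pose to reach, as a shift and turn from the pose commanded when the call began; what a row does not reach only later rows make up. A row lasts 1/12 s, in which the tool goes at most 41.7 mm and 7.16 degrees, less where a joint would pass 70% of its speed; a pose out of reach is approached as far as the arm can. A call with a gripper value outside its range is refused whole. The fingers move at their own pace and stop on an object; the grip force is fixed at half the most. Time passes only in rows, so rows that repeat a pose let the fingers close. It gives the time, the measured TCP pose, the force and the opening at its end, in the units of the state.
- arm.sense(): the state, without advancing time (a new reading comes with each control period).
- arm.get_image(name): name is "scene" or "top" or "wrist"; returns the picture (400x640x3 uint8, red, green, blue); there is no depth.
- arm.calibration(name): a dict with "fx", "fy", "cx", "cy" (pixels), "eye" and "attitude" of the camera in the world; the wrist camera has in their place "hand_eye" (4x4, takes a point from camera to tool coordinates, whose origin is the TCP and whose axes are the tool frame's). Camera axes: x right, y up, looking along -z (the intrinsics and any distortion apply to the point x, -y, -z); pixel columns grow to the right and rows downward; lengths in m; the calibration is good to about 2 mm. A picture is of the moment at which its call begins: read the wrist's pose just before it. calibration takes no time and is no camera call.
- arm.close_job(): hands the job in, once; it reports no verdict.
The state is a dict: "time_s": time; "joint_positions": joint angles; "joint_vel": joint speeds; "effort": joint torques, N m; "eef_pos": TCP position; "eef_rot": TCP orientation; "ft_force": force on the tool from outside, world axes, zero at the start; "ft_torque": the same for the moment, N m; "opening": finger opening in m.
Only numpy, scipy, OpenCV 4.12 (cv2) and the standard library are available. Lean on these libraries where they do the work, as an engineer would, in place of code of your own. Each camera call takes 0.05 s, during which the arm holds its last target.

## Working session

There is one attempt and no reset: what is moved stays moved. The work goes in short steps, Python scripts to look and compute and a tool call to move; the robot and the scene stay as the last step left them, time stands still between calls to the robot, and variables do not carry over. Pictures are saved under pics/ and viewed, and the job is handed in when it is done.

Besides the shell and the picture viewer there is one more tool, called as name(argument=value, ...) on one line, values as JSON. send_rows: Moves the arm, as the interface text tells. Its arguments: {"type":"object","properties":{"plan":{"type":"array"}},"required":["plan"]}

```bash
mkdir -p pics; python3 - <<'E'
from rig import arm
import cv2
s=arm.sense();print(s)
for n in ["scene","top"]:
    im=arm.get_image(n);cv2.imwrite(f"pics/{n}0.png",im[:,:,::-1]);print(n,arm.calibration(n))
print(arm.calibration("wrist"))
E
```

```text
{'time_s': 0.0, 'joint_positions': array([-60.09180822,  28.75500583, -24.45073486,  88.8896217 ,
        12.65063446,  65.22037089, -12.04926102]), 'joint_vel': array([-0.02034723, -0.03041487, -0.04887727, -0.02174783,  0.01144301,
       -0.08467176, -0.00439151]), 'effort': array([-8.43031085e-04, -5.66579032e+01, -5.81589147e+00, -2.79116231e+01,
       -6.84649078e-02,  3.06736131e-02,  1.84366577e-04]), 'eef_pos': array([0.16633744, 0.62800141, 0.40367433]), 'eef_rot': array([[-5.54269823e-04,  2.55909806e-01,  9.66700504e-01],
       [-1.87263471e-03,  9.66698692e-01, -2.55910400e-01],
       [-9.99998093e-01, -1.95212033e-03, -5.65863265e-05]]), 'ft_force': array([ 0.60502674, -0.08462531, -0.11660799]), 'ft_torque': array([-0.04123081,  0.0526137 ,  0.00579893]), 'opening': 0.09152063835586557}
scene {'fx': 361.6347796153442, 'fy': 361.6347796153442, 'cx': 316.11101392913616, 'cy': 198.55607990830651, 'eye': array([-0.21660608, -1.028611  ,  0.82729732]), 'attitude': array([[ 0.7747351 ,  0.34494904, -0.52990158],
       [-0.63222195,  0.41069633, -0.65698092],
       [-0.00899631,  0.84400159,  0.53626522]])}
top {'fx': 493.74322518307196, 'fy': 493.74322518307196, 'cx': 321.60691394314637, 'cy': 204.38321112863173, 'eye': array([ 0.34948835, -0.12355334,  2.05386471]), 'attitude': array([[ 0.00245872,  0.99599753, -0.08934693],
       [-0.99996927,  0.00178372, -0.00763386],
       [-0.00744393,  0.08936296,  0.99597131]])}
{'fx': 277.9825579740025, 'fy': 277.9825579740025, 'cx': 325.5845366846392, 'cy': 201.42534691304206, 'hand_eye': array([[-1.35233093e-04,  2.86910421e-01, -9.57957406e-01,
         1.94792809e-02],
       [ 9.99999768e-01, -6.00256598e-04, -3.20946352e-04,
         3.76132868e-04],
       [-6.67103106e-04, -9.57957228e-01, -2.86910273e-01,
        -7.81604167e-02],
       [ 0.00000000e+00,  0.00000000e+00,  0.00000000e+00,
         1.00000000e+00]])}
```

View pics/scene0.png

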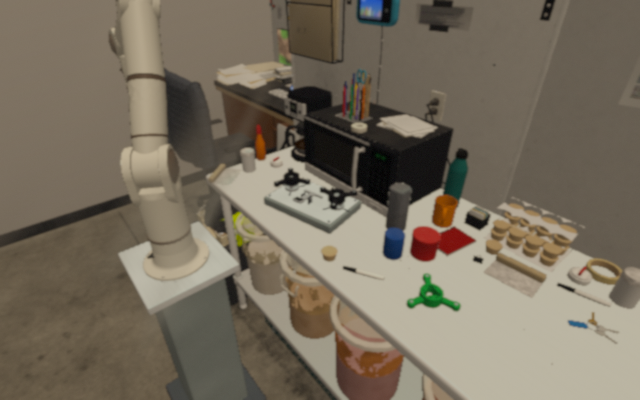

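View pics/top0.png

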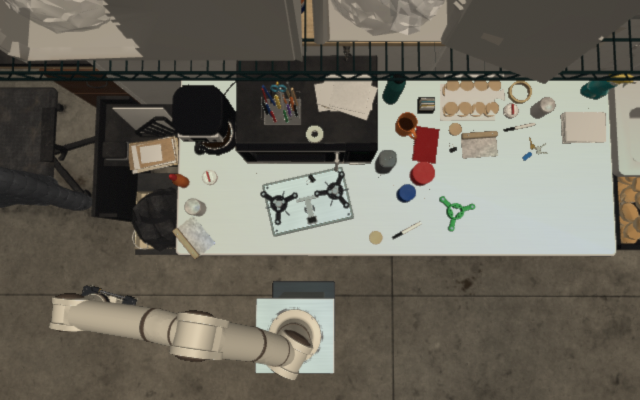

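The adjuster is at about (308,201) in the top view, with black wheels at (279,204) and (336,190). The green look-alike is at (456,211), the blue tin at (407,193) and the steel shaker at (193,207). I'll enlarge these.

```bash
python3 - <<'E'
import cv2
im=cv2.imread("pics/top0.png")
cv2.imwrite("pics/top0c.png",cv2.resize(im[160:240,252:364],None,fx=7,fy=7,interpolation=cv2.INTER_CUBIC))
im=cv2.imread("pics/scene0.png")
cv2.imwrite("pics/scene0c.png",cv2.resize(im[150:240,255:370],None,fx=6.5,fy=6.5,interpolation=cv2.INTER_CUBIC))
E
```

```text
(no output)
```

View pics/top0c.png

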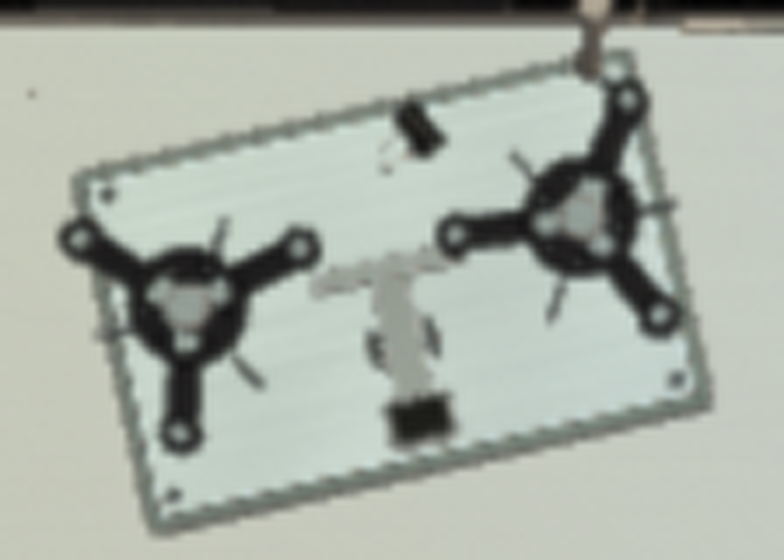

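View pics/scene0c.png

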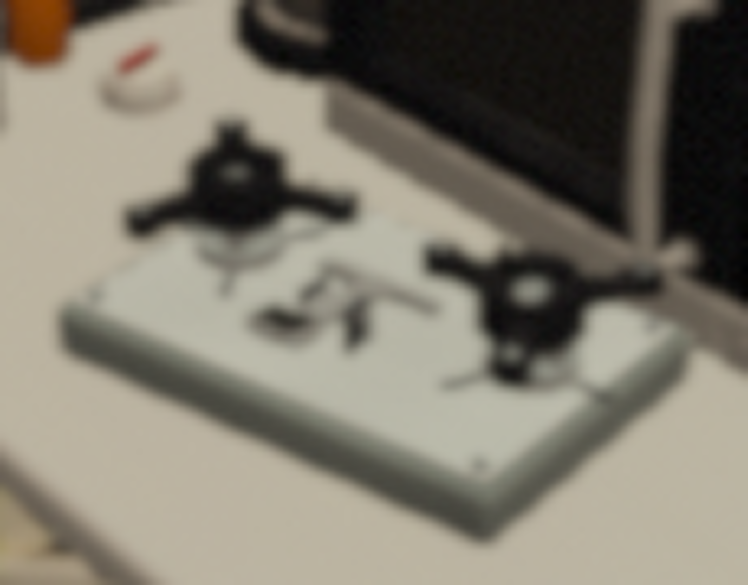

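```bash
cat > h.py <<'E'
import numpy as np, cv2
from rig import arm
def ray(n,u,v,z,pose=None):
    c=arm.calibration(n)
    if n=="wrist":
        T=np.eye(4);T[:3,:3]=pose[1];T[:3,3]=pose[0];M=T@c["hand_eye"];e=M[:3,3];R=M[:3,:3]
    else: e=np.array(c["eye"]);R=np.array(c["attitude"])
    d=R@np.array([(u-c["cx"])/c["fx"],-(v-c["cy"])/c["fy"],-1.])
    return (e+d*(z-e[2])/d[2])
def proj(n,p,pose=None):
    c=arm.calibration(n)
    if n=="wrist":
        T=np.eye(4);T[:3,:3]=pose[1];T[:3,3]=pose[0];M=T@c["hand_eye"];e=M[:3,3];R=M[:3,:3]
    else: e=np.array(c["eye"]);R=np.array(c["attitude"])
    q=R.T@(np.array(p)-e)
    return c["cx"]+c["fx"]*q[0]/-q[2], c["cy"]-c["fy"]*q[1]/-q[2]
E
python3 - <<'E'
from h import *
def P(X,Y,z): return ray("top",252+X/7-.43,160+Y/7-.43,z)
C=[P(*c,.045)[:2] for c in [(80,178),(625,52),(710,405),(155,530)]]
for c in C: print("corner",c.round(4))
print([np.linalg.norm(C[i]-C[i-1]).round(4) for i in range(4)])
d=C[0]-C[1]+C[3]-C[2]; yaw=np.arctan2(-d[0],d[1]); print("yaw",np.degrees(yaw))
ctr=np.mean(C,0); o=ctr+.01*np.array([np.cos(yaw),np.sin(yaw)]); print("origin",o)
yv=np.array([-np.sin(yaw),np.cos(yaw)])
for n,s,h,tips,st in [("L",1,(187,305),[(78,239),(299,247),(181,433)],[(218,235),(112,333),(247,370)]),("R",-1,(582,216),[(627,100),(456,234),(659,315)],[(522,165),(657,208),(556,303)])]:
    sh=o+s*.115*yv
    T=[P(*t,.101)[:2] for t in tips]; hc=np.mean(T,0)
    print(n,"shaft",sh.round(4),"wheel by tips",hc.round(4),"hub",P(*h,.109).round(4))
    for t in T: print(" tip r",np.linalg.norm(t-hc).round(4),np.degrees(np.arctan2(*(t-hc)[::-1])).round(1))
    S=[P(*t,.045)[:2] for t in st]
    print(" strips mean",np.mean(S,0).round(4))
    for t in S: print(" strip r",np.linalg.norm(t-sh).round(4),np.degrees(np.arctan2(*(t-sh)[::-1])).round(1))
print("pad",P(420,420,.085), "expected",o-.09*np.array([np.cos(yaw),np.sin(yaw)]))
E
```

```text
corner [0.6091 0.1325]
corner [ 0.6842 -0.1869]
corner [ 0.4766 -0.2362]
corner [0.4032 0.0862]
[np.float64(0.211), np.float64(0.3282), np.float64(0.2134), np.float64(0.3306)]
yaw 13.018633701325458
origin [ 0.55302185 -0.04882831]
L shaft [0.5271 0.0632] wheel by tips [0.5287 0.0642] hub [0.5286 0.0629 0.109 ]
 tip r 0.0727 58.3
 tip r 0.0724 -62.1
 tip r 0.0721 178.4
 strips mean [0.53   0.0658]
 strip r 0.05 -13.8
 strip r 0.0503 100.5
 strip r 0.0426 -136.0
R shaft [ 0.5789 -0.1609] wheel by tips [ 0.5805 -0.1598] hub [ 0.5796 -0.1605  0.109 ]
 tip r 0.0717 -21.6
 tip r 0.0716 98.3
 tip r 0.0718 -141.8
 strips mean [ 0.5817 -0.1595]
 strip r 0.0514 41.9
 strip r 0.0465 -73.7
 strip r 0.0452 161.5
pad [ 0.46515063 -0.06853032  0.085     ] expected [ 0.46533513 -0.06910242]
```

send_rows(plan=[{"travel": [16,-38,1],"yaw": 0,"claw": 0},{"travel": [32,-76,2],"yaw": 0,"claw": 0},{"travel": [48,-114,4],"yaw": 0,"claw": 0},{"travel": [64,-152,5],"yaw": 0,"claw": 0},{"travel": [80,-190,6],"yaw": 0,"claw": 0},{"travel": [96,-228,7],"yaw": 0,"claw": 0},{"travel": [112,-266,8],"yaw": 0,"claw": 0},{"travel": [128,-304,9],"yaw": 0,"claw": 0},{"travel": [144,-342,10],"yaw": 0,"claw": 0},{"travel": [160,-380,12],"yaw": 0,"claw": 0},{"travel": [176,-418,14],"yaw": 0,"claw": 0},{"travel": [192,-450,16],"yaw": 0,"claw": 0}])

```text
time_s: 1.1
eef_pos: [0.3583, 0.1755, 0.4207]
eef_rot: [[-0.0, 0.257, 0.966], [-0.001, 0.966, -0.257], [-1.0, -0.001, -0.0]]
ft_force: [0.5, 0.7, 0.2]
opening: 0.0166
```

send_rows(plan=[{"travel": [16,-36,0],"yaw": 0,"claw": 0},{"travel": [32,-72,0],"yaw": 0,"claw": 0},{"travel": [48,-108,0],"yaw": 0,"claw": 0},{"travel": [60,-140,0],"yaw": 0,"claw": 0},{"travel": [70,-165,0],"yaw": 0,"claw": 0},{"travel": [70,-165,0],"yaw": 0,"claw": 0},{"travel": [70,-165,0],"yaw": 0,"claw": 0}])

```text
time_s: 1.68
eef_pos: [0.4284, 0.012, 0.4204]
eef_rot: [[-0.001, 0.26, 0.966], [-0.0, 0.966, -0.26], [-1.0, -0.0, -0.001]]
ft_force: [-0.5, 0.4, -0.2]
opening: 0.0007
```

```bash
python3 - <<'E'
from h import *
s=arm.sense();print(s["time_s"],s["eef_pos"],s["joint_positions"],s["opening"])
im=arm.get_image("wrist");cv2.imwrite("pics/w1.png",im[:,:,::-1])
np.savez("w1.npz",p=s["eef_pos"],R=s["eef_rot"])
E
```

```text
1.6833 [0.42842193 0.01198441 0.42041478] [ -7.71511896   2.90578402   2.6078548  118.52386343  -0.15817097
  58.61853608  69.92239661] 0.0007106918591186514
```

View pics/w1.png

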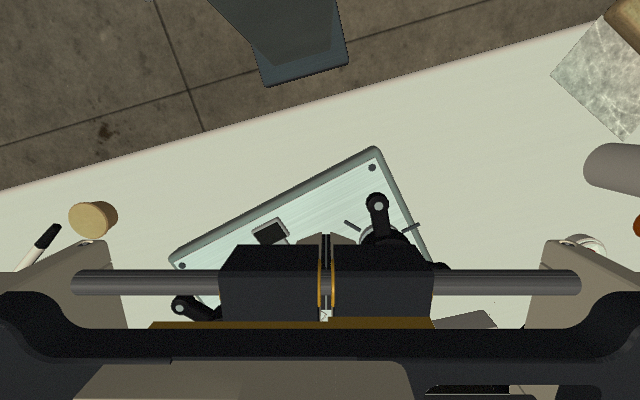

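The wrist picture shows the left wheel's near arm tip at (378,206) and two strips at about (353,226) and (410,226). The fingers hide the rest. I'll cross-check the key angle with these.

```bash
python3 - <<'E'
from h import *
im=cv2.imread("pics/w1.png")
cv2.imwrite("pics/w1c.png",cv2.resize(im[180:270,330:450],None,fx=6,fy=6,interpolation=cv2.INTER_CUBIC))
d=np.load("w1.npz");po=(d["p"],d["R"])
print(ray("wrist",378,206,.101,po),ray("wrist",272,232,.085,po))
for u,v in [(346,221),(360,231),(402,230),(419,223)]: 
    p=ray("wrist",u,v,.045,po);print(p,np.degrees(np.arctan2(p[1]-.0642,p[0]-.5287)))
def P(X,Y,z): return ray("top",252+X/7-.43,160+Y/7-.43,z)
print("tin",ray("top",407,192,.087),"flour",ray("top",193,206,.11))
E
```

```text
[0.46014431 0.06531104 0.101     ] [ 0.4649596  -0.06545628  0.085     ]
[0.48987173 0.02476947 0.045     ] -134.55907307554352
[0.50917026 0.03992257 0.045     ] -128.81459159979576
[0.52271822 0.0961912  0.045     ] 100.59098442626568
[0.51857134 0.12054396 0.045     ] 100.19092353129443
tin [ 0.57632031 -0.45023787  0.087     ] flour [0.51652995 0.40055807 0.11      ]
```

View pics/w1c.png

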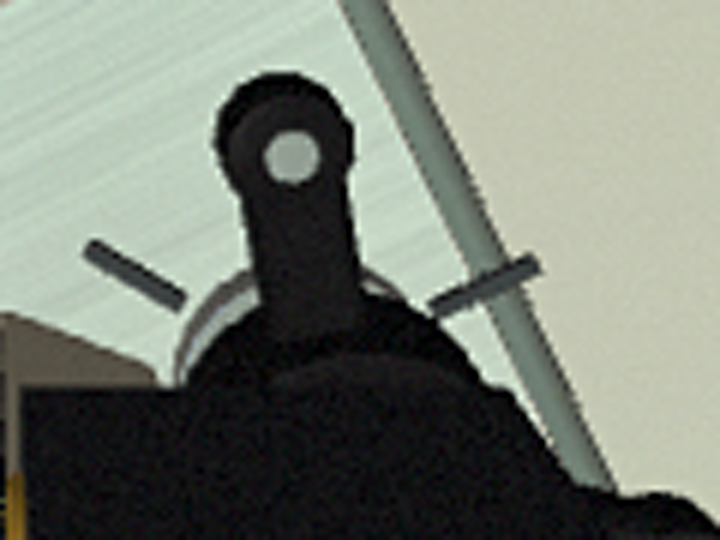

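send_rows(plan=[{"travel": [15,31,0],"yaw": -7,"claw": 0},{"travel": [30,62,0],"yaw": -14,"claw": 0},{"travel": [45,93,0],"yaw": -21,"claw": 0},{"travel": [45,93,-30],"yaw": -22,"claw": 0},{"travel": [45,93,-65],"yaw": -22,"claw": 0},{"travel": [45,93,-100],"yaw": -22,"claw": 0},{"travel": [45,93,-130],"yaw": -22,"claw": 0},{"travel": [45,93,-154],"yaw": -22,"claw": 0},{"travel": [45,93,-154],"yaw": -22,"claw": 0},{"travel": [45,93,-154],"yaw": -22,"claw": 0}])

```text
time_s: 2.57
eef_pos: [0.4722, 0.1076, 0.2659]
eef_rot: [[-0.004, 0.598, 0.802], [-0.0, 0.802, -0.598], [-1.0, -0.002, -0.003]]
ft_force: [-0.8, 0.5, 0.7]
opening: 0.0004
```

```bash
python3 - <<'E'
from h import *
im=arm.get_image("top");cv2.imwrite("pics/t2.png",cv2.resize(im[140:250,230:380,::-1],None,fx=5,fy=5,interpolation=cv2.INTER_CUBIC))
im=arm.get_image("scene");cv2.imwrite("pics/s2.png",cv2.resize(im[150:240,255:370,::-1],None,fx=6.5,fy=6.5,interpolation=cv2.INTER_CUBIC))
c0=np.array([.528,.064]);p=arm.sense()["eef_pos"]
for a in range(143,216,8):
    q=c0+.069*np.array([np.cos(np.radians(a)),np.sin(np.radians(a))]);print(a-143,((q-p[:2])*1000).round(1))
E
```

```text
0 [-0.9 -1.8]
8 [-6.1 -9.9]
16 [-10.2 -18.6]
24 [-13.  -27.8]
32 [-14.5 -37.4]
40 [-14.7 -47. ]
48 [-13.5 -56.5]
56 [-11.  -65.8]
64 [ -7.3 -74.7]
72 [ -2.3 -82.9]
```

View pics/t2.png

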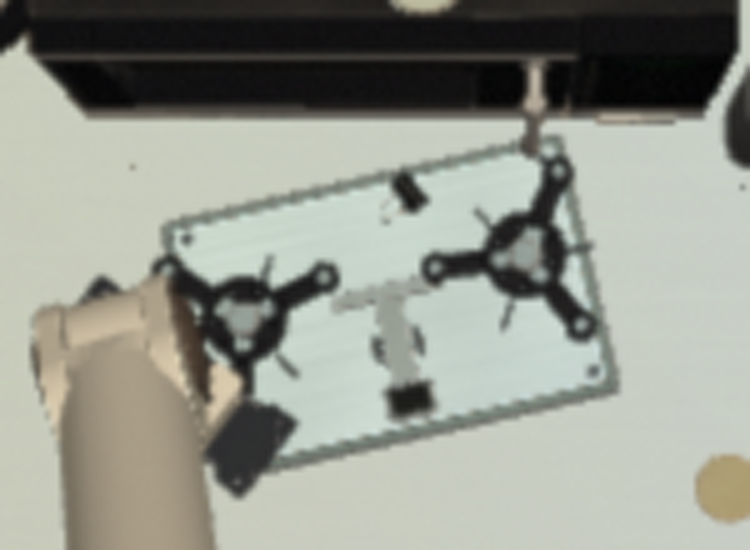

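View pics/s2.png

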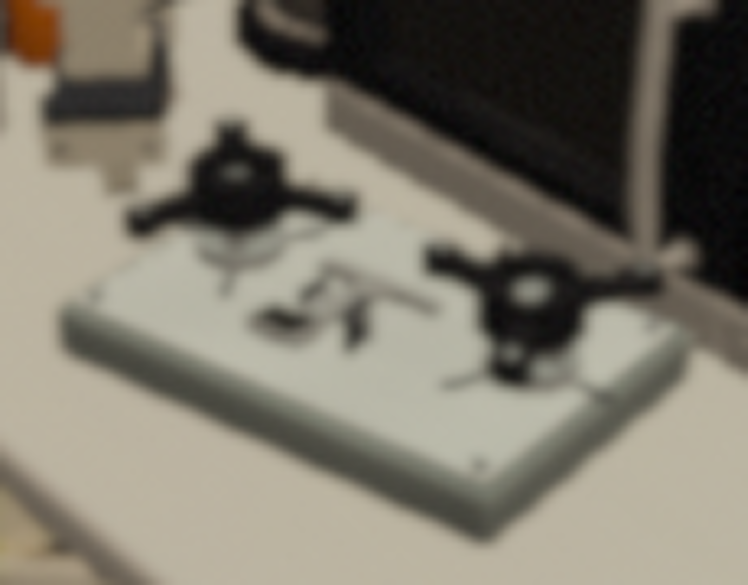

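send_rows(plan=[{"travel": [-3,-6,0],"yaw": 4,"claw": 0},{"travel": [-6,-10,0],"yaw": 8,"claw": 0},{"travel": [-8,-14,0],"yaw": 12,"claw": 0},{"travel": [-10,-19,0],"yaw": 16,"claw": 0},{"travel": [-12,-23,0],"yaw": 20,"claw": 0},{"travel": [-13,-28,0],"yaw": 24,"claw": 0},{"travel": [-14,-33,0],"yaw": 28,"claw": 0},{"travel": [-14.5,-37,0],"yaw": 32,"claw": 0},{"travel": [-14.5,-42,0],"yaw": 36,"claw": 0},{"travel": [-14.5,-47,0],"yaw": 40,"claw": 0},{"travel": [-14,-50,0],"yaw": 43,"claw": 0},{"travel": [-14,-50,0],"yaw": 43,"claw": 0}])

```text
time_s: 3.67
eef_pos: [0.4603, 0.056, 0.2689]
eef_rot: [[0.004, -0.108, 0.994], [0.0, 0.994, 0.108], [-1.0, -0.0, 0.004]]
ft_force: [0.2, -0.1, 0.3]
opening: 0.0007
```

```bash
python3 - <<'E'
from h import *
im=arm.get_image("top");cv2.imwrite("pics/t3.png",cv2.resize(im[140:250,230:380,::-1],None,fx=5,fy=5,interpolation=cv2.INTER_CUBIC))
im=arm.get_image("scene");cv2.imwrite("pics/s3.png",cv2.resize(im[150:240,255:370,::-1],None,fx=6.5,fy=6.5,interpolation=cv2.INTER_CUBIC))
E
```

```text
(no output)
```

View pics/t3.png

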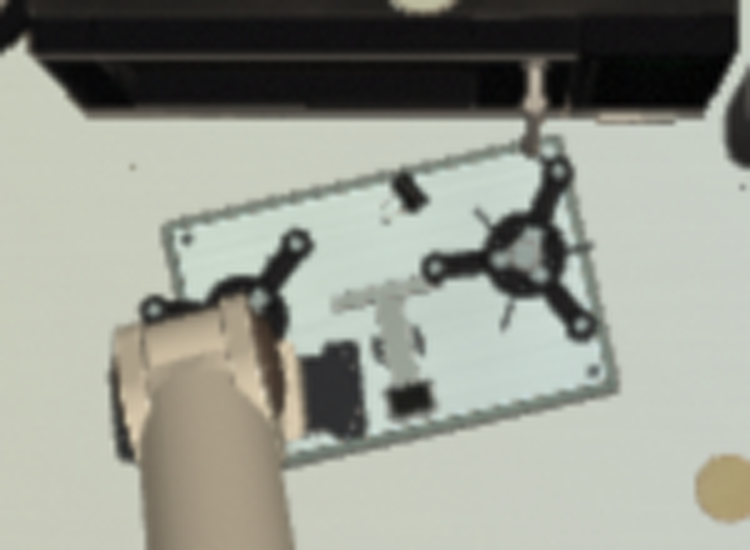

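View pics/s3.png

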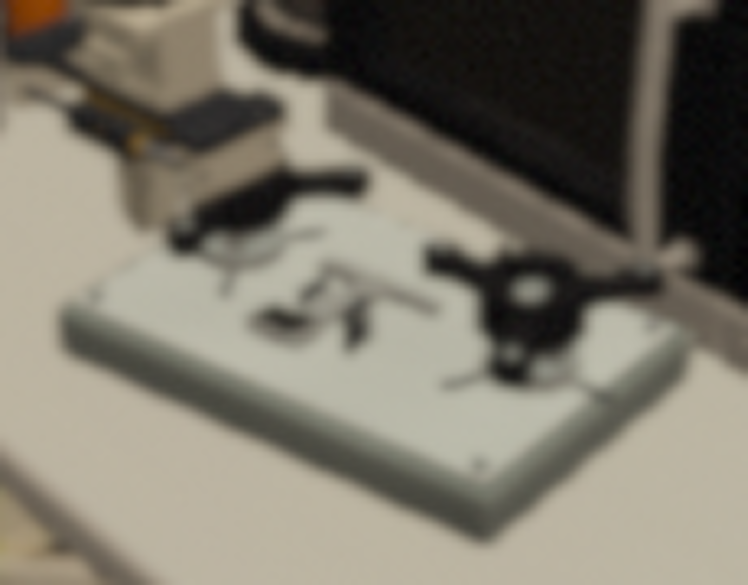

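send_rows(plan=[{"travel": [0,-4,0],"yaw": 3,"claw": 0},{"travel": [0.5,-8,0],"yaw": 7,"claw": 0},{"travel": [2,-12.5,0],"yaw": 11,"claw": 0},{"travel": [3.5,-17,0],"yaw": 15,"claw": 0},{"travel": [3.5,-17,0],"yaw": 15,"claw": 0},{"travel": [5.5,-21.5,0],"yaw": 19,"claw": 0},{"travel": [5.5,-21.5,0],"yaw": 19,"claw": 0}])

```text
time_s: 4.35
eef_pos: [0.4653, 0.0347, 0.2673]
eef_rot: [[0.001, -0.424, 0.905], [-0.0, 0.905, 0.424], [-1.0, -0.001, 0.001]]
ft_force: [1.2, -0.0, 0.0]
opening: 0.0003
```

```bash
python3 - <<'E'
from h import *
im=arm.get_image("top");cv2.imwrite("pics/t4.png",cv2.resize(im[140:250,230:380,::-1],None,fx=5,fy=5,interpolation=cv2.INTER_CUBIC))
im=arm.get_image("scene");cv2.imwrite("pics/s4.png",cv2.resize(im[150:240,255:370,::-1],None,fx=6.5,fy=6.5,interpolation=cv2.INTER_CUBIC))
E
```

```text
(no output)
```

View pics/t4.png

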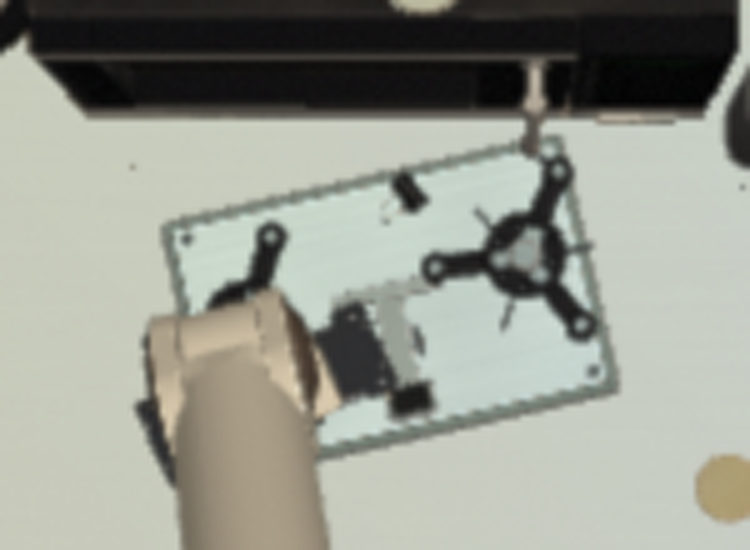

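View pics/s4.png

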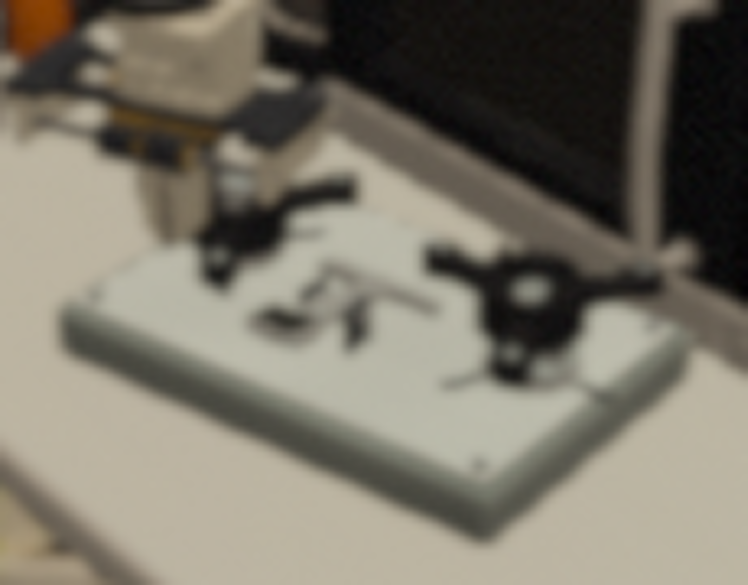

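send_rows(plan=[{"travel": [0,0,35],"yaw": 0,"claw": 0},{"travel": [0,0,75],"yaw": 0,"claw": 0},{"travel": [0,0,110],"yaw": 0,"claw": 0},{"travel": [0,-40,125],"yaw": 6,"claw": 0},{"travel": [5,-80,125],"yaw": 12,"claw": 0},{"travel": [20,-118,125],"yaw": 18,"claw": 0},{"travel": [30,-155,125],"yaw": 24,"claw": 0},{"travel": [40,-190,125],"yaw": 30,"claw": 0},{"travel": [55,-225,125],"yaw": 37,"claw": 0},{"travel": [75,-250,125],"yaw": 44,"claw": 0},{"travel": [92,-260,125],"yaw": 46,"claw": 0},{"travel": [92,-260,125],"yaw": 46,"claw": 0}])

```text
time_s: 5.45
eef_pos: [0.5377, -0.1881, 0.381]
eef_rot: [[-0.03, -0.92, 0.392], [-0.006, 0.392, 0.92], [-1.0, 0.026, -0.017]]
ft_force: [1.3, 3.2, -4.4]
opening: 0.0006
```

```bash
python3 - <<'E'
from h import *
s=arm.sense();print(s["joint_positions"],s["eef_pos"],s["eef_rot"][:,1])
im=arm.get_image("top");cv2.imwrite("pics/t5.png",cv2.resize(im[140:250,230:380,::-1],None,fx=5,fy=5,interpolation=cv2.INTER_CUBIC))
im=arm.get_image("scene");cv2.imwrite("pics/s5.png",cv2.resize(im[150:240,255:370,::-1],None,fx=6.5,fy=6.5,interpolation=cv2.INTER_CUBIC))
E
```

```text
[ 61.03778424  33.60627203 -61.18555045 100.56966234  32.24351558
  67.25240781 146.73337575] [ 0.53774091 -0.18811523  0.38100469] [-0.91955081  0.39213844  0.02556847]
```

View pics/t5.png

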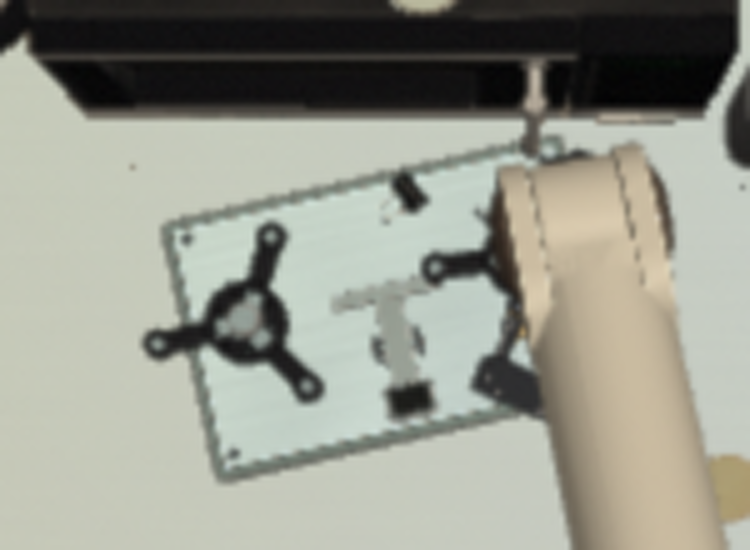

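View pics/s5.png

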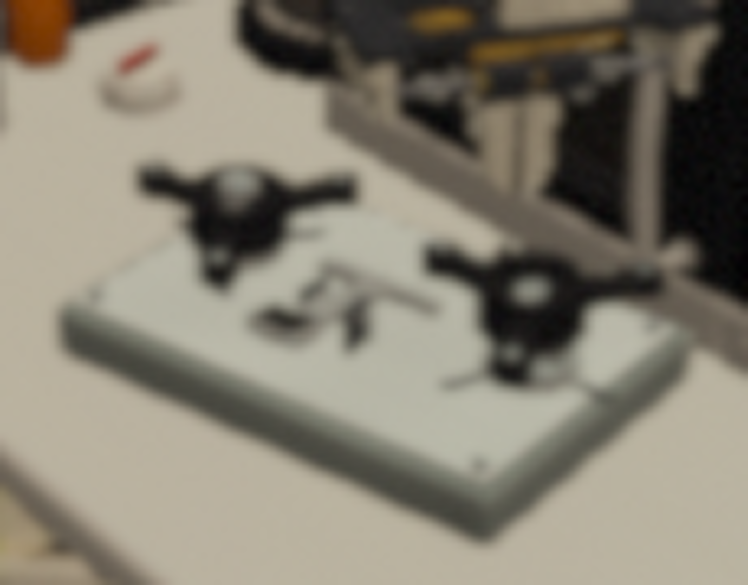

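send_rows(plan=[{"travel": [-10,0,0],"yaw": -7,"claw": 0},{"travel": [-20,0,0],"yaw": -14,"claw": 0},{"travel": [-30,0,0],"yaw": -21,"claw": 0},{"travel": [-35,0,0],"yaw": -28,"claw": 0},{"travel": [-35,0,0],"yaw": -35,"claw": 0},{"travel": [-35,0,0],"yaw": -42,"claw": 0},{"travel": [-35,0,0],"yaw": -49,"claw": 0},{"travel": [-35,0,0],"yaw": -56,"claw": 0},{"travel": [-30,0,0],"yaw": -63,"claw": 0},{"travel": [-20,0,0],"yaw": -70,"claw": 0},{"travel": [-10,0,0],"yaw": -77,"claw": 0},{"travel": [-5,0,0],"yaw": -84,"claw": 0}])

```text
time_s: 6.55
eef_pos: [0.5333, -0.1877, 0.3805]
eef_rot: [[-0.007, 0.304, 0.953], [0.031, 0.952, -0.303], [-1.0, 0.027, -0.016]]
ft_force: [0.0, -0.9, 0.3]
opening: 0.0002
```

send_rows(plan=[{"travel": [0,0,0],"yaw": -6,"claw": 0},{"travel": [0,0,0],"yaw": -6,"claw": 0},{"travel": [0,0,0],"yaw": -6,"claw": 0}])

```text
time_s: 6.8
eef_pos: [0.5325, -0.1878, 0.3803]
eef_rot: [[-0.005, 0.392, 0.92], [0.031, 0.92, -0.391], [-1.0, 0.027, -0.017]]
ft_force: [-0.3, 0.2, -1.3]
opening: 0.0001
```

```bash
python3 - <<'E'
from h import *
s=arm.sense();print(s["joint_positions"],s["eef_pos"],s["eef_rot"][:,1])
im=arm.get_image("top");cv2.imwrite("pics/t6.png",cv2.resize(im[140:250,230:380,::-1],None,fx=5,fy=5,interpolation=cv2.INTER_CUBIC))
E
```

```text
[ 50.10548316  25.32581181 -42.12409076 101.96891033  17.27279589
  60.47648669  68.90526491] [ 0.53251538 -0.18776016  0.38025671] [0.39161796 0.91974035 0.02670335]
```

View pics/t6.png

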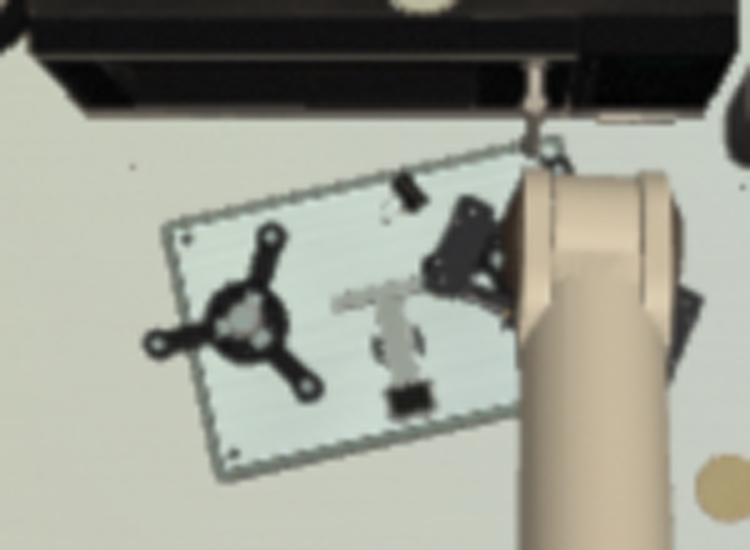

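send_rows(plan=[{"travel": [10,-20,0],"yaw": 0,"claw": 0},{"travel": [22,-42,0],"yaw": 0,"claw": 0},{"travel": [22,-42,-10],"yaw": 0,"claw": 0},{"travel": [22,-42,-40],"yaw": 0,"claw": 0},{"travel": [22,-42,-70],"yaw": 0,"claw": 0},{"travel": [22,-42,-95],"yaw": 0,"claw": 0},{"travel": [22,-42,-114],"yaw": 0,"claw": 0},{"travel": [22,-42,-114],"yaw": 0,"claw": 0},{"travel": [22,-42,-114],"yaw": 0,"claw": 0}])

```text
time_s: 7.6
eef_pos: [0.554, -0.2305, 0.265]
eef_rot: [[-0.007, 0.393, 0.92], [0.034, 0.919, -0.392], [-0.999, 0.028, -0.02]]
ft_force: [0.4, 0.3, 0.6]
opening: 0.0006
```

```bash
python3 - <<'E'
from h import *
s=arm.sense();print(s["joint_positions"],s["eef_pos"],s["eef_pos"]+.178*s["eef_rot"][:,0],s["eef_rot"][:,1])
im=arm.get_image("top");cv2.imwrite("pics/t7.png",cv2.resize(im[140:250,230:380,::-1],None,fx=5,fy=5,interpolation=cv2.INTER_CUBIC))
im=arm.get_image("scene");cv2.imwrite("pics/s7.png",cv2.resize(im[150:240,255:370,::-1],None,fx=6.5,fy=6.5,interpolation=cv2.INTER_CUBIC))
tip=(s["eef_pos"]+.178*s["eef_rot"][:,0])[:2]
c0=np.array([.580,-.160])
v=tip-c0;print(np.hypot(*v),np.degrees(np.arctan2(v[1],v[0])))
for a in range(-112,-185,-8):
    q=c0+.069*np.array([np.cos(np.radians(a)),np.sin(np.radians(a))]);print(a,((q-tip)*1000).round(1))
E
```

```text
[ 47.62172726  36.78323172 -36.61150849 101.4676937   24.89425603
  51.32690562  67.22635222] [ 0.55401967 -0.23045976  0.26502179] [ 0.55273815 -0.22444482  0.08712807] [0.3927893  0.91919448 0.02825016]
0.06997387867550163 -112.92963734497346
-112 [1.4 0.5]
-120 [-7.2  4.7]
-128 [-15.2  10.1]
-136 [-22.4  16.5]
-144 [-28.6  23.9]
-152 [-33.7  32.1]
-160 [-37.6  40.8]
-168 [-40.2  50.1]
-176 [-41.6  59.6]
-184 [-41.6  69.3]
```

View pics/s7.png

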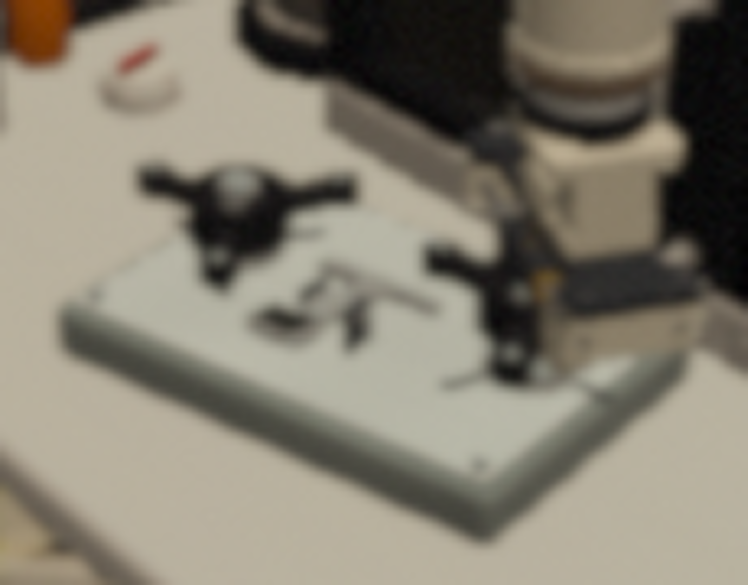

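View pics/t7.png

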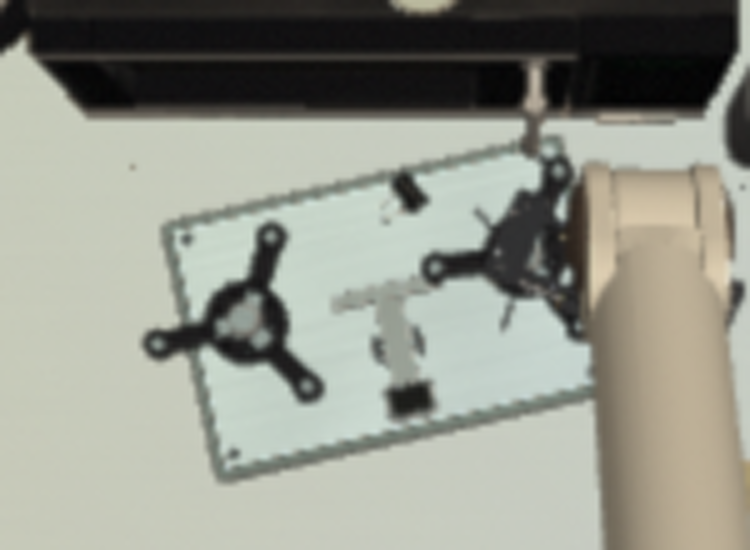

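send_rows(plan=[{"travel": [-4,3,0],"yaw": -4,"claw": 0},{"travel": [-7.5,5,0],"yaw": -8,"claw": 0},{"travel": [-11.5,7.5,0],"yaw": -12,"claw": 0},{"travel": [-15,10,0],"yaw": -16,"claw": 0},{"travel": [-19,13,0],"yaw": -20,"claw": 0},{"travel": [-22.5,16.5,0],"yaw": -24,"claw": 0},{"travel": [-25.5,20,0],"yaw": -28,"claw": 0},{"travel": [-28.5,24,0],"yaw": -32,"claw": 0},{"travel": [-31.5,28,0],"yaw": -36,"claw": 0},{"travel": [-33.5,32,0],"yaw": -40,"claw": 0},{"travel": [-36,36.5,0],"yaw": -44,"claw": 0},{"travel": [-36,36.5,0],"yaw": -44,"claw": 0}])

```text
time_s: 8.7
eef_pos: [0.5192, -0.1934, 0.2679]
eef_rot: [[0.022, 0.922, 0.387], [0.025, 0.387, -0.922], [-0.999, 0.03, -0.015]]
ft_force: [0.2, -0.3, 0.1]
opening: 0.0006
```

```bash
python3 - <<'E'
from h import *
s=arm.sense();print(s["eef_pos"]+.178*s["eef_rot"][:,0],s["eef_rot"][:,1])
im=arm.get_image("top");a=cv2.resize(im[150:250,250:370,::-1],None,fx=3.3,fy=3.3,interpolation=cv2.INTER_CUBIC)
im=arm.get_image("scene");b=cv2.resize(im[150:240,255:370,::-1],(400,330),interpolation=cv2.INTER_CUBIC)
cv2.imwrite("pics/t8.png",np.hstack([a,b]))
tip=(s["eef_pos"]+.178*s["eef_rot"][:,0])[:2]
c0=np.array([.580,-.160])
v=tip-c0;print(np.hypot(*v),np.degrees(np.arctan2(v[1],v[0])))
for a in range(-156,-195,-4):
    q=c0+.069*np.array([np.cos(np.radians(a)),np.sin(np.radians(a))]);print(a,((q-tip)*1000).round(1))
E
```

```text
[ 0.52312224 -0.1888741   0.09001694] [0.92168677 0.38676756 0.03007239]
0.06378709436014808 -153.08529088807165
-156 [-6.2  0.8]
-160 [-8.   5.3]
-164 [-9.4  9.9]
-168 [-10.6  14.5]
-172 [-11.5  19.3]
-176 [-12.   24.1]
-180 [-12.1  28.9]
-184 [-12.   33.7]
-188 [-11.5  38.5]
-192 [-10.6  43.2]
```

View pics/t8.png

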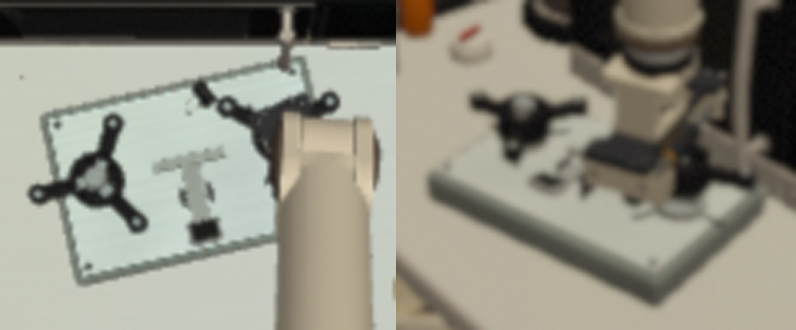

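send_rows(plan=[{"travel": [-6,1,-2],"yaw": -3,"claw": 0},{"travel": [-8,5,-2],"yaw": -6,"claw": 0},{"travel": [-9.5,10,-2],"yaw": -10,"claw": 0},{"travel": [-10.5,14.5,-2],"yaw": -14,"claw": 0},{"travel": [-11.5,19,-2],"yaw": -18,"claw": 0},{"travel": [-11.5,19,-2],"yaw": -18,"claw": 0},{"travel": [-12,24,-2],"yaw": -22,"claw": 0},{"travel": [-12,24,-2],"yaw": -22,"claw": 0}])

```text
time_s: 9.47
eef_pos: [0.5071, -0.1698, 0.2643]
eef_rot: [[0.028, 0.999, 0.016], [0.018, 0.016, -1.0], [-0.999, 0.029, -0.017]]
ft_force: [0.2, 0.7, -0.4]
opening: 0.0007
```

```bash
python3 - <<'E'
from h import *
s=arm.sense();print(s["eef_pos"]+.178*s["eef_rot"][:,0],s["joint_positions"])
im=arm.get_image("top");a=cv2.resize(im[150:250,250:370,::-1],None,fx=3.3,fy=3.3,interpolation=cv2.INTER_CUBIC)
im=arm.get_image("scene");b=cv2.resize(im[150:240,255:370,::-1],(400,330),interpolation=cv2.INTER_CUBIC)
cv2.imwrite("pics/t9.png",np.hstack([a,b]))
E
```

```text
[ 0.51212192 -0.16668019  0.08638667] [ 34.17055879  27.32270453 -22.1997989  112.31181863  13.03543782
  41.52277423   5.55349729]
```

View pics/t9.png

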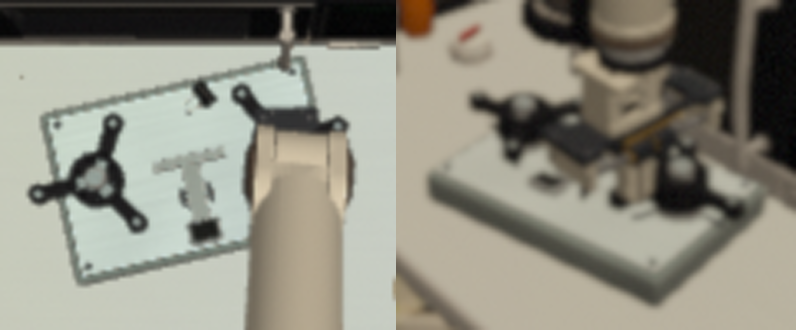

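```bash
python3 - <<'E'
from h import *
for z in(.083,.101):
  for X,Y in[(242,94),(338,125)]:
    p=ray("top",250+X/3.3-.35,150+Y/3.3-.35,z)[:2]-np.array([.580,-.160]);print(z,np.hypot(*p),np.degrees(np.arctan2(p[1],p[0])))
E
```

```text
0.083 0.06992510794606316 41.431176493446735
0.083 0.07218253661456209 -78.4049029915012
0.101 0.06794817236205533 42.81645666938099
0.101 0.0708021902166946 -80.01987358612055
```

send_rows(plan=[{"travel": [0,5,0],"yaw": 0,"claw": 0},{"travel": [0,9.5,0],"yaw": 0,"claw": 0},{"travel": [0,9.5,0],"yaw": 0,"claw": 0}])

```text
time_s: 9.82
eef_pos: [0.5067, -0.1597, 0.2638]
eef_rot: [[0.028, 0.999, 0.017], [0.019, 0.017, -1.0], [-0.999, 0.028, -0.018]]
ft_force: [-0.1, -0.2, 0.3]
opening: 0.0003
```

```bash
python3 - <<'E'
from h import *
im=arm.get_image("top");a=cv2.resize(im[150:250,250:370,::-1],None,fx=3.3,fy=3.3,interpolation=cv2.INTER_CUBIC)
im=arm.get_image("scene");b=cv2.resize(im[150:240,255:370,::-1],(400,330),interpolation=cv2.INTER_CUBIC)
cv2.imwrite("pics/t10.png",np.hstack([a,b]))
E
```

```text
(no output)
```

View pics/t10.png

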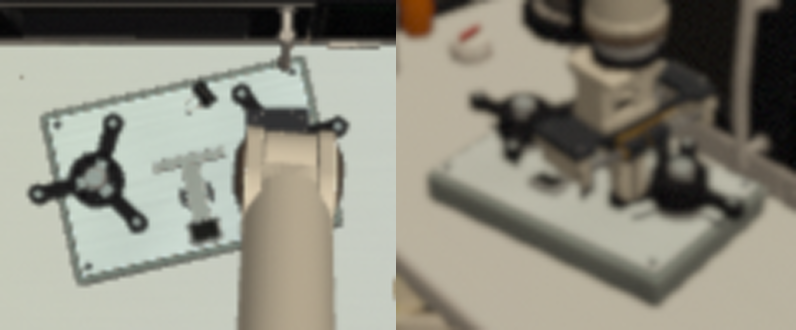

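send_rows(plan=[{"travel": [0,0,40],"yaw": 0,"claw": 0},{"travel": [0,0,80],"yaw": 0,"claw": 0},{"travel": [-10,10,100],"yaw": 7,"claw": 0},{"travel": [-20,25,100],"yaw": 14,"claw": 0},{"travel": [-30,40,100],"yaw": 21,"claw": 0},{"travel": [-40,55,100],"yaw": 28,"claw": 0},{"travel": [-40,70,100],"yaw": 35,"claw": 0},{"travel": [-40,88,100],"yaw": 42,"claw": 0},{"travel": [-40,88,100],"yaw": 49,"claw": 0},{"travel": [-40,88,100],"yaw": 56,"claw": 0},{"travel": [-40,88,100],"yaw": 63,"claw": 0},{"travel": [-40,88,100],"yaw": 70,"claw": 0}])

```text
time_s: 10.92
eef_pos: [0.4666, -0.0728, 0.3639]
eef_rot: [[-0.007, 0.322, 0.947], [0.032, 0.946, -0.322], [-0.999, 0.028, -0.017]]
ft_force: [0.6, -0.5, -0.1]
opening: 0.0007
```

send_rows(plan=[{"travel": [0,0,0],"yaw": 7,"claw": 0},{"travel": [0,0,0],"yaw": 14,"claw": 0},{"travel": [0,0,0],"yaw": 21,"claw": 0},{"travel": [0,0,0],"yaw": 26,"claw": 0},{"travel": [0,0,0],"yaw": 26,"claw": 0}])

```text
time_s: 11.33
eef_pos: [0.4667, -0.073, 0.3638]
eef_rot: [[-0.021, -0.122, 0.992], [0.026, 0.992, 0.122], [-0.999, 0.028, -0.017]]
ft_force: [0.2, 0.0, 0.3]
opening: 0.0004
```

```bash
python3 - <<'E'
from h import *
s=arm.sense();print(s["eef_pos"],s["eef_pos"]+.178*s["eef_rot"][:,0],s["eef_rot"],s["joint_positions"])
im=arm.get_image("top");a=cv2.resize(im[150:250,250:370,::-1],None,fx=3.3,fy=3.3,interpolation=cv2.INTER_CUBIC)
im=arm.get_image("scene");b=cv2.resize(im[150:240,255:370,::-1],(400,330),interpolation=cv2.INTER_CUBIC)
cv2.imwrite("pics/t11.png",np.hstack([a,b]))
im=arm.get_image("wrist");cv2.imwrite("pics/w11.png",im[:,:,::-1])
E
```

```text
[ 0.46665351 -0.07301834  0.36376689] [ 0.4629922  -0.06844914  0.18586322] [[-0.02056917 -0.12179255  0.99234242]
 [ 0.02566965  0.99216088  0.12230234]
 [-0.99945884  0.02798874 -0.01728155]] [ 45.643906    17.22085481 -45.62876501 114.8922881   13.21524544
  54.83937073  90.39374401]
```

View pics/t11.png

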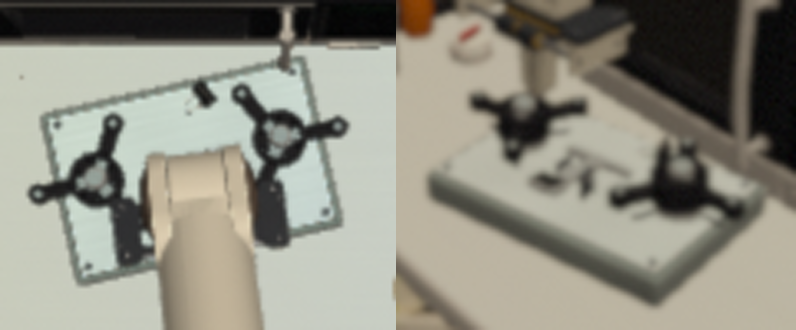

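View pics/w11.png

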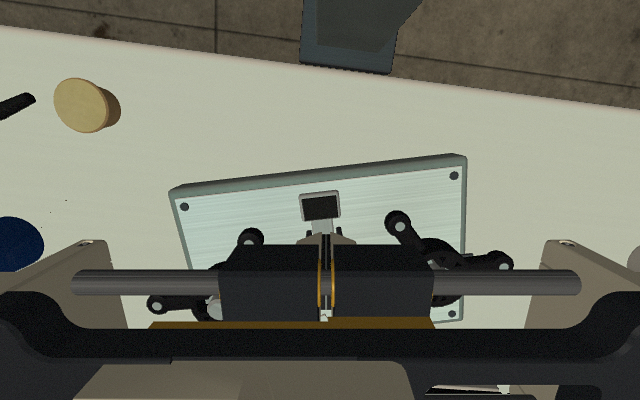

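```bash
python3 - <<'E'
from h import *
s=arm.sense();po=(s["eef_pos"],s["eef_rot"])
print("pad wrist",ray("wrist",320,206,.085,po))
im=arm.get_image("scene");cv2.imwrite("pics/s12.png",cv2.resize(im[150:240,255:370,::-1],None,fx=6.5,fy=6.5,interpolation=cv2.INTER_CUBIC))
# predicted tips at both heights in scene crop
c0=np.array([.580,-.160])
for z,t in((.074,42),(.092,42)):
  for a in (t,t+120,t-120):
    q=[*(c0+.072*np.array([np.cos(np.radians(a)),np.sin(np.radians(a))])),z+.009]
    u,v=proj("scene",q);print(z,a,"scene crop",round((u-255)*6.5+3),round((v-150)*6.5+3),"wrist",np.round(proj("wrist",q,po)))
  u,v=proj("scene",[*c0,z+.017]);print("hub",round((u-255)*6.5+3),round((v-150)*6.5+3))
E
```

```text
pad wrist [ 0.46576726 -0.07011295  0.085     ]
0.074 42 scene crop 539 251 wrist [267. 342.]
0.074 162 scene crop 413 338 wrist [249. 241.]
0.074 -78 scene crop 627 354 wrist [158. 305.]
hub 527 302
0.092 42 scene crop 540 226 wrist [264. 355.]
0.092 162 scene crop 413 312 wrist [244. 249.]
0.092 -78 scene crop 629 328 wrist [149. 316.]
hub 527 275
```

View pics/s12.png

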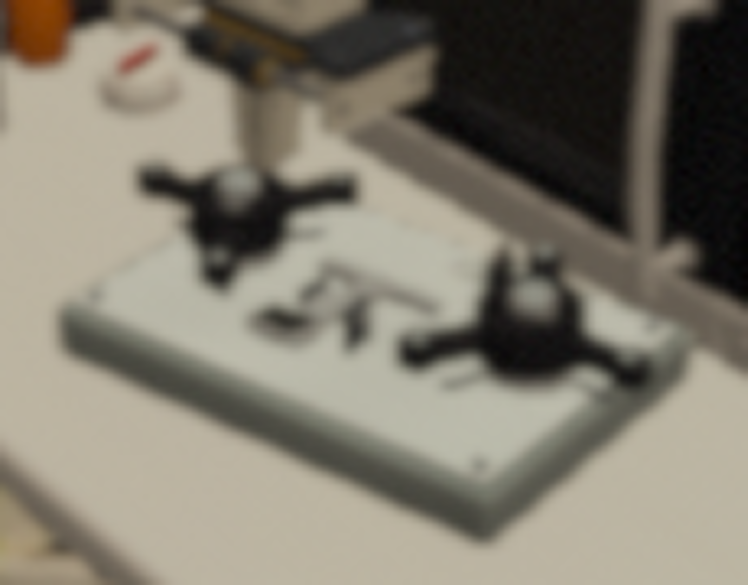

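send_rows(plan=[{"travel": [0,0,-35],"yaw": 0,"claw": 0},{"travel": [0,0,-70],"yaw": 0,"claw": 0},{"travel": [0,0,-92],"yaw": 0,"claw": 0},{"travel": [0,0,-98],"yaw": 0,"claw": 0},{"travel": [0,0,-104],"yaw": 0,"claw": 0},{"travel": [0,0,-110],"yaw": 0,"claw": 0},{"travel": [0,0,-115],"yaw": 0,"claw": 0},{"travel": [0,0,-115],"yaw": 0,"claw": 0}])

```text
time_s: 12.2
eef_pos: [0.4667, -0.0728, 0.2492]
eef_rot: [[-0.02, -0.118, 0.993], [0.025, 0.993, 0.119], [-0.999, 0.027, -0.017]]
ft_force: [-0.9, -0.2, -1.2]
opening: 0.0002
```

send_rows(plan=[{"travel": [0,0,-3],"yaw": 0,"claw": 0},{"travel": [0,0,-3],"yaw": 0,"claw": 0}])

```text
time_s: 12.37
eef_pos: [0.4671, -0.0728, 0.2466]
eef_rot: [[-0.019, -0.118, 0.993], [0.025, 0.993, 0.119], [-1.0, 0.027, -0.016]]
ft_force: [-3.4, -0.4, 4.1]
opening: 0.0003
```

send_rows(plan=[{"travel": [0,0,-3],"yaw": 0,"claw": 0},{"travel": [0,0,-3],"yaw": 0,"claw": 0}])

```text
time_s: 12.53
eef_pos: [0.4673, -0.0726, 0.2449]
eef_rot: [[-0.019, -0.118, 0.993], [0.024, 0.993, 0.119], [-1.0, 0.026, -0.016]]
ft_force: [-8.2, -0.1, 23.0]
opening: 0.0004
```

send_rows(plan=[{"travel": [0,0,-1],"yaw": 0,"claw": 0},{"travel": [0,0,-1],"yaw": 0,"claw": 0},{"travel": [0,0,-1],"yaw": 0,"claw": 0}])

```text
time_s: 12.78
eef_pos: [0.4673, -0.0725, 0.2447]
eef_rot: [[-0.019, -0.119, 0.993], [0.023, 0.993, 0.119], [-1.0, 0.025, -0.016]]
ft_force: [-10.3, 1.0, 30.7]
opening: 0.0006
```

send_rows(plan=[{"travel": [0,0,20],"yaw": 0,"claw": 0},{"travel": [-10,0,60],"yaw": 0,"claw": 0},{"travel": [-30,0,95],"yaw": 0,"claw": 0},{"travel": [-50,20,130],"yaw": 0,"claw": 0},{"travel": [-70,50,150],"yaw": 0,"claw": 0},{"travel": [-75,90,170],"yaw": 0,"claw": 0},{"travel": [-75,130,180],"yaw": 0,"claw": 0},{"travel": [-75,170,180],"yaw": 0,"claw": 0},{"travel": [-75,210,180],"yaw": 0,"claw": 0},{"travel": [-75,250,180],"yaw": 0,"claw": 0},{"travel": [-75,250,180],"yaw": 0,"claw": 0}])

```text
time_s: 13.7
eef_pos: [0.3906, 0.1859, 0.424]
eef_rot: [[-0.015, -0.129, 0.992], [0.032, 0.991, 0.13], [-0.999, 0.033, -0.011]]
ft_force: [-1.0, -0.2, -0.3]
opening: 0.0002
```

```bash
python3 - <<'E'
from h import *
im=arm.get_image("top");cv2.imwrite("pics/t13.png",cv2.resize(im[160:240,252:364,::-1],None,fx=7,fy=7,interpolation=cv2.INTER_CUBIC))
im=arm.get_image("scene");cv2.imwrite("pics/s13.png",cv2.resize(im[150:240,255:370,::-1],None,fx=6.5,fy=6.5,interpolation=cv2.INTER_CUBIC))
cv2.imwrite("pics/s13f.png",im[:,:,::-1])
E
```

```text
(no output)
```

View pics/t13.png

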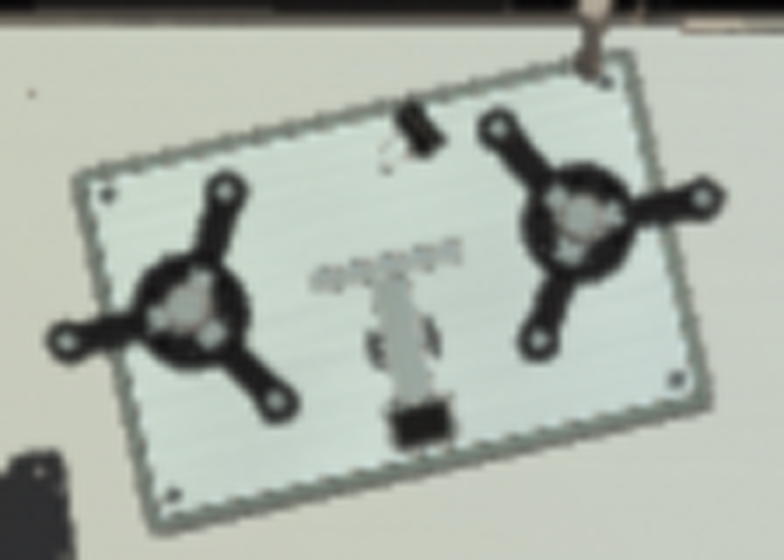

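View pics/s13.png

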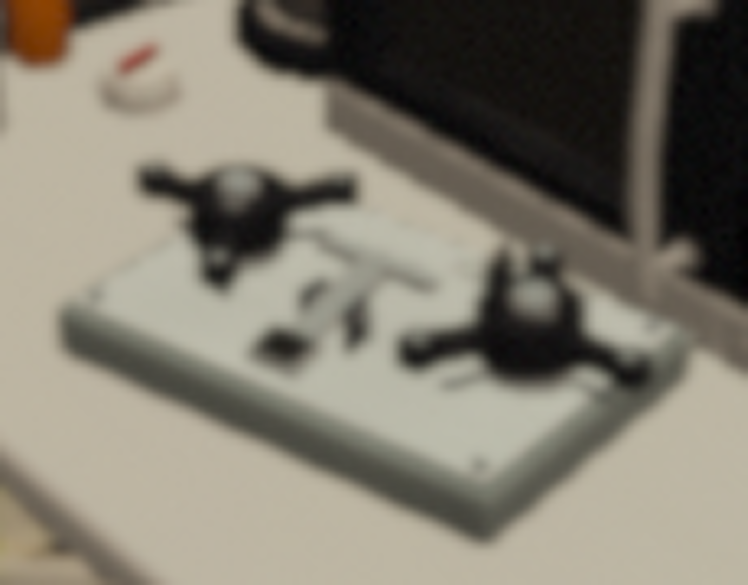

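View pics/s13f.png

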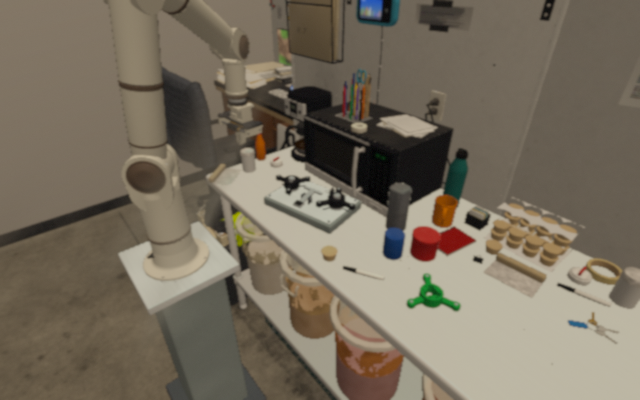

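```bash
python3 - <<'E'
from h import *
d=np.array([np.cos(np.radians(13)),np.sin(np.radians(13))]);o=np.array([.4655,-.0685])+.09*d
for t in(0,.1,.2,.3,.34,.4):
    x=-46*np.cos(t)-17*np.sin(t);z=17*np.cos(t)-46*np.sin(t)
    q=[*(o+(x-44)/1000*d),.068+z/1000]
    u,v=proj("scene",q);a,b=proj("top",q)
    print(t,round((u-255)*6.5+3),round((v-150)*6.5+3),"top",round((a-252)*7+3),round((b-160)*7+3))
A=cv2.imread("pics/scene0.png")[150:240,255:370];B=cv2.imread("pics/s13f.png")[150:240,255:370]
f=lambda x:cv2.resize(x[40:60,34:60],None,fx=15,fy=15,interpolation=cv2.INTER_CUBIC)
cv2.imwrite("pics/cmp.png",np.hstack([f(A),f(B)]))
E
```

```text
0 279 313 top 420 419
0.1 277 321 top 421 422
0.2 277 329 top 421 425
0.3 276 336 top 422 426
0.34 276 339 top 422 426
0.4 277 343 top 422 426
```

View pics/cmp.png

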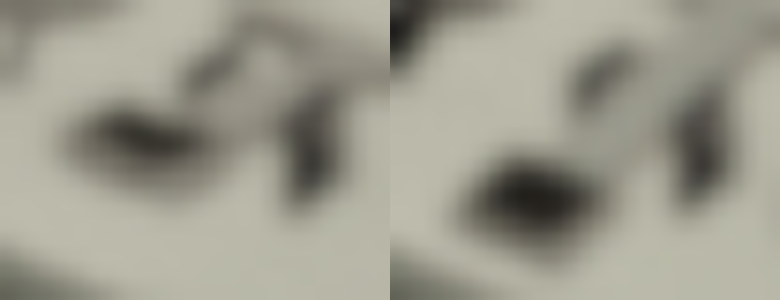

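```bash
python3 - <<'E'
from rig import arm
print(arm.sense()["time_s"],arm.sense()["ft_force"]); print(arm.close_job())
E
```

```text
13.8 [-0.38355905 -1.22249436 -0.07477823]
the job is handed in; nothing more can be done
None
```

Both handwheels are down on their shafts, the rocker was pressed only after that, and I handed the job in at 13.8 s of the 54 s allowed. No verdict was reported.

- **Wheels:** With the closed fingers I pushed one arm of each wheel round until it dropped. The left wheel turned about +42° and the right about -55°. In the last pictures all arms lie over their key strips. The right wheel's tips in the scene picture match the 74 mm height, not 92 mm; I judged the left wheel by eye only.
- **Rocker:** I pressed the pad until the force rose to 31 N with only about 0.2 mm of further movement, which means a hard stop, with the fingertips at about 67 mm. In the last picture the bar is up and stays up after release.
- **Bystanders:** The tin and the flour shaker are standing. The arm is raised clear and touches nothing.

**Checks that disagreed:**
- The pad's shift in the scene picture reads as about 0.37 rad, within blur of the 0.40 stop and above the required 0.34. I relied on the hard stop for this and did not press again.
- On the way to the right wheel the last joint ran to 146.7°, close to its 147.41° limit. I turned it back and used another orientation. A small tool tilt of about 2° remained, and I allowed for it.

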